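# Find the hidden interlock socket and seat the service pin

## Robot

A 6-joint arm with a two-finger parallel gripper is mounted at the origin on the work surface. World frame = base frame: x ahead of the robot, y to its left, z up, the work surface at z = 0. Lengths are in m, angles in degrees, forces in N, time in s.
With the tool pointing down it reaches from about 0.4 to 0.825 m from the base axis. Payload 7 kg.
Tool frame: the origin (TCP) lies at the centre of the arm's flange, where the gripper is bolted on; the fingertips stand 178 mm ahead of it and the grasp point (between the pads) lies 159 mm ahead of it (ctrl.hold_point_z is the distance from the TCP to the grasp point, in m); z points along the fingers, y is the line along which they close (so a half turn about z gives the same grasp; the last joint's range is limited). The gripper opens to 88 mm and grips with 3 to 60 N. Pads are 19 mm wide; open, the fingers measure 130 mm over their backs; the gripper's body (78 mm by 193 mm) begins 47 mm behind the grasp point.
Start: joints at [90.648, 20.546, 0.682, 0, -70.136, -16.507], TCP at [0.184, 0.649, 0.405] pointing down, gripper open.
Joint ranges: [-176.03, 176.03], [-82.01, 121.73], [-58.28, 71.71], [-173.87, 95.51], [-174.79, -0.11], [-173.66, 173.66]. Speed limits (degrees/s): [136.94, 136.94, 172.46, 180, 180, 180].

## Interface

Orientations are given as [roll, pitch, yaw] about the fixed x, y, z axes, in that order (R = Rz(yaw) Ry(pitch) Rx(roll)).
In Python, from plant import ctrl gives the robot as it stands.
- The arm moves only by the shell command python3 -m inch 'ROWS'. ROWS is JSON, one flat list of numbers, 7 for each row, row after row: the closure, from 0 (fully open) to 1 (shut), then the shift along the tool's x, y, z in mm, then the turn, a rotation vector about the tool's x, y, z in degrees. In form: [hand, x, y, z, wx, wy, wz, hand, x, y, z, wx, wy, wz, ...]. A call has 1 to 5 rows; each row is the pose to reach, as a shift and turn from the pose commanded when the call began, along the tool's axes at that moment; what a row does not reach only later rows make up. A row lasts 1/10 s, in which the tool goes at most 50 mm and 8.59 degrees, less where a joint would pass 70% of its speed; a pose out of reach is approached as far as the arm can. A call with a gripper value outside its range is refused whole. The fingers move at their own pace and stop on an object; the grip force is fixed at half the most. Time passes only in rows, so rows that repeat a pose let the fingers close. It gives the time, the measured TCP pose, the force, the opening and the grip force at its end, in the units of the state.
- ctrl.get_obs(): the state, without advancing time (a new reading comes with each control period).
- ctrl.snapshot(name): name is "scene" or "top"; returns a dict with "frame" (384x512x3 uint8, red, green, blue), "K" (3x3 intrinsics, pixels), "R" (3x3) and "t" (3): a world point X has camera coordinates R X + t. Camera axes: x right, y down, z forward; pixel columns grow to the right and rows downward; lengths in m; the calibration is good to about 2 mm. A picture is of the moment at which its call begins. There is no depth.
- ctrl.close_job(): hands the job in; it is judged then, once.
Trained networks look in a picture, given as the dict that the camera call returned (one of the last four; its "shot" number tells which), for a name from the list of things; names that differ only in an ending like _2 or _b are one class to them, and where a whole thing is asked for, a point or a joint stands for the part that bears it (a point fixed in the world has none). Each returns a list of dicts, best first, with "p" (0 to 1); they miss things now and then, are a little off and sometimes report something else, mostly with a low value. They report only what shows in the picture. A call takes as long as a camera call. They do not tell look-alikes from the thing itself.
- ctrl.recognise(picture, thing): "location" ([x, y, z] in m, in world coordinates, good to about 4 mm: the middle of the surface that is visible of it).
- ctrl.trace(picture, thing): "pixels" (384x512 bool, what is visible of it).
- ctrl.mark_of(picture, thing): "location" ([x, y, z] in m, in world coordinates, good to about 4 mm: a listed point, or the origin of a listed thing).
The state is a dict: "clock": time; "joint_pos": joint angles; "qvel": joint speeds; "tau": joint torques, N m; "tool_pos": TCP position; "orientation": TCP orientation; "force": force on the tool from outside, world axes, zero at the start; "moment": the same for the moment, N m; "opening": finger opening in m; "gripper_force": force on a finger pad.
Only numpy, scipy, OpenCV 4.12 (cv2) and the standard library are available. Lean on these libraries where they do the work, as an engineer would, in place of code of your own. Each camera call takes 0.05 s, during which the arm holds its last target. There are 200 camera calls.

## Task

Put the grey bench power supply into service mode: take the orange-handled service pin from its blue stand, rest its tip gently at one end of the black strip on top of the supply and slide it along the strip until it drops into the socket, which cannot be seen. Then push the pin straight down until the interlock below is fully home, and let go, leaving the pin standing in the socket. Never press the pin on the supply with more than about 30 N, and leave the parts bin, the screwdriver and the spool where they are.

Things in the scene. Friction and masses are not known exactly. Their poses are not given: they have to be found in the camera images.
- pin_grip (a point): Centre of the service pin's orange square handle (18 x 18 mm, 40 mm tall; z axis up the pin, x and y square to the flat sides). The pin is loose, 40 to 85 g, 100 mm long; this point is 80 mm above its tip. At the start it stands upright in the stand's hole.
- pin_tip (a point): Tip of the service pin: lower end of its round steel shank, 8 mm in diameter, with a ball end of 4 mm radius, 60 mm of shank below the handle. The z axis points up the pin to the handle.
- stand_hole (a point): Centre of the hole's mouth in the top face of the blue pin stand, a fixed block 60 x 60 mm and 45 mm high; the hole is 10.5 mm across and 37 mm deep, so the pin must rise at least 37 mm to come out.
- strip (a point): Centre of the black strip on top of the supply, on its surface, 75 mm above the table; x across the strip, y along it, z up. The strip is the rigid floor of a straight channel 11 mm wide and 100 mm long (along y) with a rim 3 mm high all round. One vertical socket, 12 mm across and too black to be seen, lies on its centre line up to 28 mm either side of this point.
- interlock (a joint): Travel of the interlock plunger in the hidden socket: 0 = up (start), its top 20 mm below the strip; 0.008 m = fully home, 28 mm below the strip. It moves only under a push of about 8 N (more if pushed fast), then meets a hard stop, and stays where it is left.
- supply: Bench power supply: fixed grey box, 180 mm along its x, 250 mm along its y, flat top 75 mm above the table. Origin at the centre of its underside, axes as those of strip.
- partsbin: Loose small blue open parts bin, 110 x 90 mm, 50 mm high. Origin at the centre of its underside. Bystander.
- driver: Loose screwdriver lying on the bench, about 180 mm long, along its x axis, handle to -x. Bystander.
- spool: Loose grey spool standing on end, 60 mm in diameter, 46 mm high. Origin at the centre of its underside. Bystander.
Mind the look-alikes: they are no part of the job. What is shaped like the part that bears pin_grip but purple or red is not meant.

How it is judged (in metres and radians):
On the way, in this order (a step that is already met when the one before it is completed fails the run):
1. the pin's tip slides along the black strip in light contact (pressing more than 0.5 N, moving faster than 2.5 mm/s) for 0.08 s (x of pin_tip in the frame of strip between -0.006 and 0.006 m and y of pin_tip in the frame of strip between -0.055 and 0.055 m and z of pin_tip in the frame of strip between -0.0035 and 0.002 m and contact force between pin and supply above 0.5 N and linear speed of pin above 0.0025 m/s), for 0.08 s.
2. the pin's tip has dropped at least 10 mm into the hidden socket (x of pin_tip in the frame of strip between -0.006 and 0.006 m and y of pin_tip in the frame of strip between -0.055 and 0.055 m and z of pin_tip in the frame of strip below -0.01 m), for 0.1 s.
At the end, for the whole second after the job is handed in: The pin stands released and at rest in the socket in the black strip, within 0.25 rad of upright, its tip at least 24.5 mm below the strip's surface, and the interlock is pressed home (at least 6.5 of 8 mm) (x of pin_tip in the frame of strip between -0.006 and 0.006 m and y of pin_tip in the frame of strip between -0.055 and 0.055 m and z of pin_tip in the frame of strip below -0.0245 m and value of joint interlock above 0.0065 m and angle between pin_grip's own z axis and vertical below 0.25 rad and linear speed of pin below 0.02 m/s and contact force between the fingers and pin below 0.1 N); the robot touches nothing.
It fails at once if the pin is pressed on the supply with more than 30 N (contact force between pin and supply above 30 N).
It fails at once if the parts bin is moved more than 15 mm (distance of partsbin from where it was at the start of the episode above 0.015 m).
It fails at once if the screwdriver is moved more than 15 mm (distance of driver from where it was at the start of the episode above 0.015 m).
It fails at once if the spool is moved more than 15 mm (distance of spool from where it was at the start of the episode above 0.015 m).
It also fails if it takes over 64 s, if anything falls off the work surface, if the arm or the gripper's body presses on something with over 40 N, if the wrist force passes 120 N, or if a joint passes its speed limit or range.

## Working session

There is one attempt and no reset: what is moved stays moved. The work goes in short steps, Python scripts to look and compute and a shell command to move; the robot and the scene stay as the last step left them, time stands still between calls to the robot, and variables do not carry over. Pictures are saved under pics/ and viewed, at most 10 in all, crops included, and the job is handed in when it is done.

```bash
mkdir -p pics; ls
python3 - <<'E'
from plant import ctrl
import cv2,numpy as np
for n in ["top","scene"]:
    p=ctrl.snapshot(n); cv2.imwrite(f"pics/{n}0.png",cv2.cvtColor(p["frame"],cv2.COLOR_RGB2BGR))
    print(n, np.round(-p["R"].T@p["t"],3))
    for th in ["pin_grip","pin_tip","stand_hole","strip","supply","partsbin","driver","spool"]:
        for d in ctrl.mark_of(p,th)[:3]: print(th,np.round(d["location"],4),round(d["p"],2))
o=ctrl.get_obs(); print(o["orientation"],o["tool_pos"],o["clock"],o["opening"],ctrl.hold_point_z)
E
```

```text
pics
top [ 0.451 -0.019  0.967]
pin_grip [ 0.527  -0.3093  0.0904] 0.55
pin_grip [ 0.4359 -0.3626  0.076 ] 0.5
pin_grip [ 0.6143 -0.2646  0.0805] 0.48
pin_tip [ 0.4328 -0.3576 -0.0011] 0.7
pin_tip [ 0.6104 -0.2671 -0.0032] 0.49
pin_tip [ 0.5237 -0.3112  0.0099] 0.48
stand_hole [ 0.5231 -0.3097  0.0476] 0.83
strip [0.5219 0.0413 0.0744] 0.58
supply [0.5233 0.0422 0.0011] 0.66
supply [0.4826 0.2906 0.0034] 0.56
partsbin [0.4785 0.2904 0.0023] 0.65
driver [7.621e-01 1.875e-01 4.000e-04] 0.67
driver [ 0.7617 -0.1161 -0.0044] 0.62
spool [0.7642 0.1888 0.0015] 0.69
scene [ 0.984 -0.628  0.921]
pin_grip [ 0.5251 -0.312   0.0859] 0.7
pin_grip [ 0.4355 -0.358   0.0811] 0.64
pin_grip [ 0.6104 -0.2687  0.0793] 0.58
pin_tip [ 0.4365 -0.361  -0.0016] 0.65
pin_tip [ 0.6127 -0.2622 -0.0023] 0.56
pin_tip [ 0.5238 -0.3101  0.0067] 0.54
stand_hole [ 0.5263 -0.3124  0.0402] 0.62
strip [0.5211 0.0456 0.0742] 0.66
supply [ 0.5215  0.0468 -0.0012] 0.94
supply [ 0.4823  0.2893 -0.0006] 0.48
partsbin [0.483  0.291  0.0005] 0.92
driver [ 0.7626 -0.1133 -0.0009] 0.71
spool [0.7603 0.1846 0.001 ] 0.84
spool [0.5199 0.0407 0.0746] 0.64
[ 1.79998878e+02 -9.04513894e-04 -1.58602933e+01] [0.18447699 0.64925399 0.40467665] 0.9 0.08767040202298 0.1593
```

View pics/top0.png

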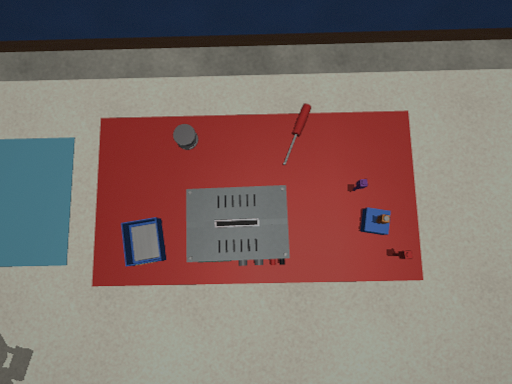

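View pics/scene0.png

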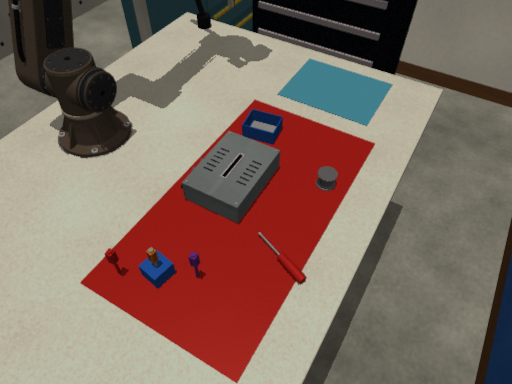

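Top view: the orange handle at (382,218) in the blue stand, with purple (361,184) and red (404,255) decoys. The strip is at (237,223), running along world y. Next I'll refine these positions by colour segmentation.

```bash
cat > h.py <<'E'
import numpy as np,cv2
def onplane(p,uv,z):
    uv=np.atleast_2d(np.asarray(uv,float)); d=(np.linalg.inv(p["K"])@np.c_[uv,np.ones(len(uv))].T).T@p["R"]
    c=-p["R"].T@p["t"]; return c+d*((z-c[2])/d[:,2])[:,None]
def proj(p,X):
    q=p["K"]@(p["R"]@np.asarray(X,float)+p["t"]); return q[:2]/q[2]
def crop(p,c,r,s):
    c=np.round(c).astype(int); f=p["frame"][c[1]-r:c[1]+r,c[0]-r:c[0]+r]
    return cv2.resize(cv2.cvtColor(f,cv2.COLOR_RGB2BGR),None,fx=s,fy=s,interpolation=cv2.INTER_CUBIC)
E
python3 - <<'E'
from plant import ctrl
from h import *
ims=[]
for n in ["top","scene"]:
    p=ctrl.snapshot(n); f=p["frame"].astype(int); hsv=cv2.cvtColor(p["frame"],cv2.COLOR_RGB2HSV)
    a=crop(p,proj(p,[.525,-.31,.08]),20,10); b=crop(p,proj(p,[.522,.043,.075]),40,5)
    ims.append(np.hstack([a,b]))
    m=ctrl.trace(p,"strip")
    for thing,z in [("strip",.075),("supply",.075),("stand_hole",.045)]:
        for d in ctrl.trace(p,thing)[:2]:
            ys,xs=np.nonzero(d["pixels"]); w=onplane(p,np.c_[xs,ys],z)[:,:2]
            r=cv2.minAreaRect((w*1000).astype(np.float32)); print(n,thing,round(d["p"],2),len(xs),np.round(w.mean(0),4),np.round(r[0],1),np.round(r[1],1),round(r[2],1))
    # dark strip, gated
    c=proj(p,[.522,.043,.075]); yy,xx=np.mgrid[:384,:512]
    w=onplane(p,np.c_[xx.ravel(),yy.ravel()],.075)[:,:2].reshape(384,512,2)
    g=(abs(w[...,0]-.522)<.02)&(abs(w[...,1]-.043)<.065)&(p["frame"].max(2)<45)
    pts=w[g]; r=cv2.minAreaRect((pts*1000).astype(np.float32)); print(n,"dark",len(pts),np.round(pts.mean(0),4),np.round(r[0],1),np.round(r[1],1),round(r[2],1), np.linalg.eigh(np.cov(pts.T))[1][:,1])
    # orange handle
    g=(hsv[...,0]>8)&(hsv[...,0]<22)&(hsv[...,1]>110)&(np.hypot(xx-proj(p,[.525,-.31,.08])[0],yy-proj(p,[.525,-.31,.08])[1])<18)
    ys,xs=np.nonzero(g); print(n,"orange",len(xs),xs.mean(),ys.mean(), np.round(onplane(p,[[xs.mean(),ys.mean()]],.095),4), [proj(p,[.525,-.31,z]).round(1) for z in (.045,.108)])
cv2.imwrite("pics/c1.png",np.vstack([i[:, :] for i in ims])[:, :].astype(np.uint8)) if 0 else cv2.imwrite("pics/c1.png",cv2.resize(np.vstack(ims),(600,600)))
E
```

```text
top strip 0.68 7576 [0.5189 0.0456] [517.5  46.5] [250.4 196. ] 89.4
top supply 0.59 7662 [0.5185 0.0447] [515.3  46.5] [197.2 252.5] 1.7
top dark 137 [0.5217 0.0463] [521.7  45.5] [ 8.3 96.2] 1.0 [-0.01875822  0.99982405]
top orange 62 382.2096774193548 219.01612903225808 [[ 0.5211 -0.3053  0.095 ]] [array([377.6, 219.2]), array([385.9, 216.9])]
scene strip 0.65 5346 [0.5388 0.0149] [534.2  24.7] [208.6 291.7] 0.9
scene supply 0.89 5265 [0.539  0.0141] [534.4  24.5] [209.1 290. ] 1.4
scene stand_hole 0.58 732 [ 0.5372 -0.3192] [ 533.7 -315.9] [69.6 82.9] 80.0
scene dark 55 [0.521  0.0439] [521.   45.7] [ 6.5 92.3] 1.2 [-0.01822461  0.99983392]
scene orange 101 152.21782178217822 255.46534653465346 [[ 0.5284 -0.3138  0.095 ]] [array([155.9, 264.5]), array([151.1, 250.7])]
```

View pics/c1.png

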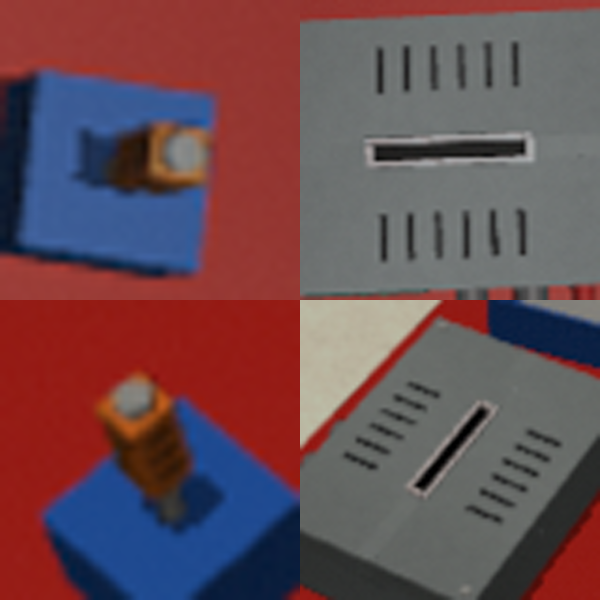

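Run:
```python
from plant import ctrl
from h import *
P={n:ctrl.snapshot(n) for n in ("top","scene")}
def px(n,uv): return np.round(proj(P[n],[.525,-.31,.08]))-20.5+np.array(uv)/7.5
t=px("top",(185,153)); s=px("scene",(133,97)); print(onplane(P["top"],t,.108),onplane(P["scene"],s,.108))
A=[P[n]["K"]@np.c_[P[n]["R"],P[n]["t"]] for n in ("top","scene")]
X=cv2.triangulatePoints(A[0],A[1],t.reshape(2,1),s.reshape(2,1)); print("tri",(X[:3]/X[3]).T)
c=onplane(P["scene"],[px("scene",q) for q in ((97,107),(140,72),(172,95),(125,137))],.108)[:,:2]
d=np.roll(c,-1,0)-c; print(c.mean(0),np.hypot(*d.T)*1000,np.degrees(np.arctan2(d[:,1],d[:,0])))
c=onplane(P["scene"],[px("scene",q) for q in ((43,218),(165,293+6),(300,195),(180,100))],.045)[:,:2]
d=np.roll(c,-1,0)-c; print("stand scene",c.mean(0),np.hypot(*d.T)*1000,np.degrees(np.arctan2(d[:,1],d[:,0])))
c=onplane(P["top"],[px("top",q) for q in ((42,70),(215,95),(197,273),(20,250))],.045)[:,:2]
d=np.roll(c,-1,0)-c; print("stand top",c.mean(0),np.hypot(*d.T)*1000,np.degrees(np.arctan2(d[:,1],d[:,0])))
```

```text
[[ 0.52250942 -0.31051347  0.108     ]] [[ 0.52108972 -0.30840515  0.108     ]]
tri [[ 0.52243781 -0.30950889  0.11059344]]
[ 0.52255789 -0.30990262] [17.02651289 14.07281666 19.37983248 14.9835799 ] [ 79.11833664  -6.11033678 -98.17706024 164.67368718]
stand scene [ 0.52211161 -0.30827653] [53.00079907 53.80141089 57.5627632  58.55208634] [ -3.00238543  75.27825445 171.51901891 -99.50311979]
stand top [ 0.52197947 -0.30906087] [58.58952223 60.72071878 59.25814342 61.73739864] [-99.70990997 169.80033587  81.26440648 -10.80422642]
```

Pin at about (0.522, -0.310), yaw about -10°. Strip at about (0.5213, 0.0457), yaw about +1°. Now swinging over.

```bash
python3 -m inch '[0,43,23,0,0,0,0,0,86,46,0,0,0,0,0,129,69,0,0,0,0,0,172,92,0,0,0,0,0,215,115,0,0,0,0]'
python3 -m inch '[0,39,28,0,0,0,0,0,78,57,0,0,0,0,0,118,85,0,0,0,0,0,157,113,0,0,0,0,0,196,142,0,0,0,0]'
python3 -m inch '[0,24,42,0,0,0,0,0,49,84,0,0,0,0,0,73,126,0,0,0,0,0,98,168,0,0,0,0,0,122,210,0,0,0,0]'
python3 -m inch '[0,13,45,0,0,0,0,0,26,90,0,0,0,0,0,38,136,0,0,0,0,0,51,181,0,0,0,-3,0,64,226,0,0,0,-6]'
```

```text
clock: 2.0
tool_pos: [0.3609, 0.4784, 0.405]
orientation: [-180.0, -0.0, -15.8]
force: [1.8, 0.1, 0.3]
opening: 0.0876
gripper_force: 0.0
clock: 2.5
tool_pos: [0.5105, 0.2881, 0.405]
orientation: [-180.0, -0.0, -15.8]
force: [1.1, 0.5, 0.1]
opening: 0.0873
gripper_force: 0.0
clock: 3.0
tool_pos: [0.5697, 0.0524, 0.405]
orientation: [-180.0, -0.0, -15.8]
force: [1.0, 1.3, 0.1]
opening: 0.0874
gripper_force: 0.0
clock: 3.5
tool_pos: [0.569, -0.1824, 0.405]
orientation: [-180.0, -0.0, -9.7]
force: [0.6, -0.4, 0.6]
opening: 0.0874
gripper_force: 0.0
```

```bash
python3 -m inch '[0,-8,44,0,0,0,0,0,-16,88,0,0,0,0,0,-24,133,5,0,0,0,0,-24,133,50,0,0,0,0,-24,133,95,0,0,0]'; python3 -m inch '[0,0,0,0,0,0,0,0,0,0,0,0,0]' 2>&1 | head -3; python3 -m inch '[0,0,0,0,0,0,0]'
python3 - <<'E'
from plant import ctrl
from h import *
o=ctrl.get_obs(); print(o["tool_pos"],o["orientation"],o["force"])
P={n:ctrl.snapshot(n) for n in ("top","scene")}
cv2.imwrite("pics/g1.png",np.hstack([crop(P["top"],proj(P["top"],[.522,-.31,.11]),30,10)[::1],crop(P["scene"],proj(P["scene"],[.522,-.31,.11]),30,10)])[:, :].copy()) 
i=cv2.imread("pics/g1.png"); cv2.imwrite("pics/g1.png",cv2.resize(i,(800,400)))
E
```

```text
clock: 4.0
tool_pos: [0.5224, -0.3091, 0.3099]
orientation: [180.0, -0.2, -10.0]
force: [0.8, -0.4, -1.2]
opening: 0.0872
gripper_force: 0.0
invalid input
clock: 4.1
tool_pos: [0.5204, -0.3072, 0.3039]
orientation: [-179.9, 0.6, -10.0]
force: [-0.4, -0.1, 0.1]
opening: 0.0876
gripper_force: 0.0
[ 0.52041707 -0.30716538  0.30387593] [-179.88060096    0.59215839   -9.9857174 ] [-0.36572934 -0.08190585  0.06403526]
```

View pics/g1.png

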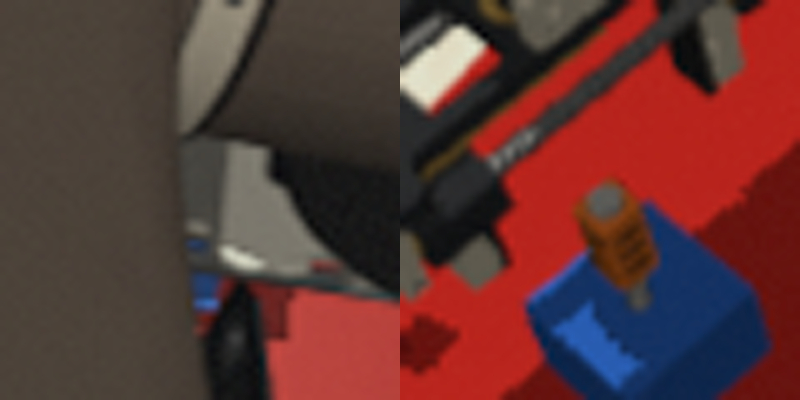

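The scene view shows the open fingers on either side of the orange handle, with their closing line parallel to its flat sides. I'll let the arm settle, then descend.

```bash
python3 -m inch '[0,0,0,0,0,0,0,0,0,0,0,0,0,0,0,0,0,0,0,0,0]'
```

```text
clock: 4.5
tool_pos: [0.5235, -0.3072, 0.3115]
orientation: [180.0, -0.2, -9.8]
force: [-0.6, -0.7, 0.8]
opening: 0.0874
gripper_force: 0.0
```

```bash
python3 -m inch '[0,0,2,15,0,0,0,0,0,2,30,0,0,0,0,0,2,45,0,0,0,0,0,2,56,0,0,0,0,0,2,63,0,0,0]';python3 -m inch '[0,0,0,0,0,0,0,0,0,0,0,0,0,0,0.5,0,0,0,0,0,0,0.7,0,0,0,0,0,0,1,0,0,0,0,0,0]'; python3 -m inch '[1,0,0,0,0,0,0,1,0,0,0,0,0,0,1,0,0,0,0,0,0,1,0,0,0,0,0,0,1,0,0,0,0,0,0]'
```

```text
clock: 5.0
tool_pos: [0.5227, -0.3093, 0.2463]
orientation: [180.0, 0.0, -9.8]
force: [-1.2, -0.4, 0.0]
opening: 0.0875
gripper_force: 0.0
clock: 5.5
tool_pos: [0.5227, -0.3094, 0.2471]
orientation: [180.0, -0.0, -9.9]
force: [-0.2, -0.1, -0.4]
opening: 0.0692
gripper_force: 0.0
clock: 6.0
tool_pos: [0.5226, -0.3094, 0.2466]
orientation: [180.0, 0.0, -9.9]
force: [-0.3, 0.1, 1.1]
opening: 0.0293
gripper_force: 0.0
```

```bash
python3 -m inch '[1,0,0,0,0,0,0,1,0,0,0,0,0,0,1,0,0,0,0,0,0,1,0,0,0,0,0,0,1,0,0,0,0,0,0]'; python3 -c "
from plant import ctrl; o=ctrl.get_obs(); print(o['tool_pos'],o['force'],o['moment'])"
```

```text
clock: 6.5
tool_pos: [0.5226, -0.3094, 0.2467]
orientation: [180.0, 0.0, -9.9]
force: [0.7, -0.7, -1.0]
opening: 0.0178
gripper_force: 30.0
[ 0.52259106 -0.30938765  0.24665982] [ 0.72510293 -0.725752   -0.99600067] [-0.11544093  0.01176582  0.00253663]
```

```bash
python3 -m inch '[1,0,0,-10,0,0,0,1,0,0,-25,0,0,0,1,0,0,-45,0,0,0,1,0,0,-75,0,0,0,1,0,0,-103,0,0,0]'; python3 -m inch '[1,0,0,0,0,0,0,1,0,0,0,0,0,0]'
python3 - <<'E'
from plant import ctrl
from h import *
o=ctrl.get_obs(); print(o["tool_pos"],o["orientation"],o["force"],o["moment"],o["gripper_force"])
for n in ("top","scene"):
    p=ctrl.snapshot(n)
    for th in ("pin_grip","pin_tip"):
        for d in ctrl.mark_of(p,th)[:3]: print(n,th,np.round(d["location"],4),round(d["p"],2))
    print(proj(p,[.5226,-.3094,.11]),proj(p,[.5226,-.3094,.17]))
cv2.imwrite("pics/l1.png",crop(p,proj(p,[.522,-.31,.13]),30,10))
E
```

```text
clock: 7.0
tool_pos: [0.5224, -0.3093, 0.3514]
orientation: [180.0, 0.0, -9.9]
force: [0.6, -0.3, -1.1]
opening: 0.0177
gripper_force: 30.0
clock: 7.2
tool_pos: [0.5225, -0.3093, 0.351]
orientation: [-180.0, -0.1, -9.9]
force: [-0.2, 0.6, -1.5]
opening: 0.0181
gripper_force: 30.0
[ 0.52254179 -0.30932083  0.35097476] [-1.79991843e+02 -1.25579437e-01 -9.86669659e+00] [-0.15672944  0.61469797 -1.54507349] [0.00535335 0.03458286 0.02642559] 29.99901920557022
[385.9727601  217.79573915] [395.10410294 215.31509153]
scene pin_grip [ 0.523  -0.3108  0.1915] 0.57
scene pin_grip [ 0.4359 -0.3556  0.0794] 0.57
scene pin_grip [ 0.6071 -0.2669  0.0805] 0.48
scene pin_tip [ 0.6137 -0.2632 -0.0026] 0.74
scene pin_tip [ 0.5229 -0.3114  0.1062] 0.7
scene pin_tip [ 0.4348 -0.3589 -0.0005] 0.49
[150.29925782 249.56916704] [145.16181459 235.00197352]
```

View pics/l1.png

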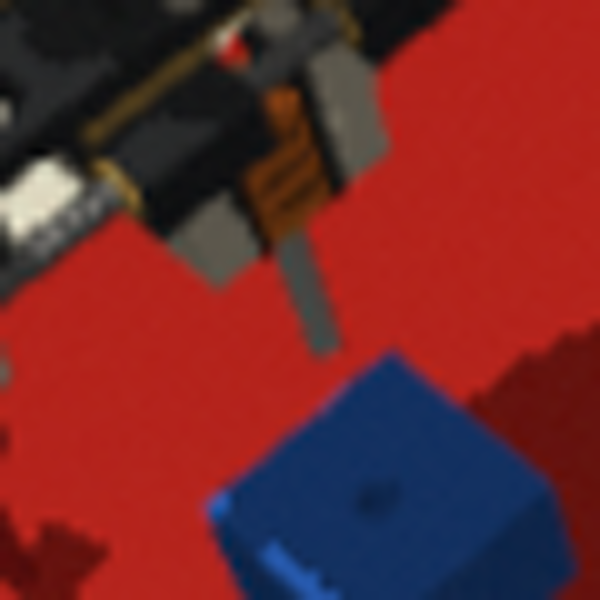

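The pin is held upright in the fingers, tip at crop (325,350), which agrees with the computed tip position. Next it goes to the -y end of the strip, with the tool turned to match the strip's yaw.

```bash
python3 -m inch '[1,-7,-38,0,0,0,0,1,-14,-82,0,0,0,-2,1,-22,-126,0,0,0,-4,1,-30,-170,0,0,0,-6,1,-38,-214,0,0,0,-8]'; python3 -m inch '[1,-5,-38,0,0,0,-1,1,-9,-72,0,0,0,-2,1,-12,-92,0,0,0,-3,1,-12,-98,0,0,0,-3,1,-12,-98,0,0,0,-3]'
python3 -m inch '[1,0,0,0,0,0,0,1,0,0,0,0,0,0,1,0,0,0,0,0,0]'
python3 - <<'E'
from plant import ctrl
from h import *
o=ctrl.get_obs(); print(o["tool_pos"],o["orientation"],o["force"],o["moment"])
for n in ("top","scene"):
    p=ctrl.snapshot(n)
    for d in ctrl.mark_of(p,"pin_tip")[:3]: print(n,np.round(d["location"],4),round(d["p"],2))
    print(proj(p,[*o["tool_pos"][:2],.112]))
c=np.round(proj(p,[.522,.02,.09])); print(c)
cv2.imwrite("pics/s1.png",crop(p,c,30,10))
E
```

```text
clock: 8.0
tool_pos: [0.5215, -0.0904, 0.3493]
orientation: [180.0, 0.0, -1.8]
force: [0.5, 0.8, -1.1]
opening: 0.0178
gripper_force: 30.0
clock: 8.5
tool_pos: [0.5131, 0.007, 0.3494]
orientation: [180.0, 0.0, 1.2]
force: [-0.2, 0.1, -0.4]
opening: 0.0179
gripper_force: 30.0
clock: 8.8
tool_pos: [0.513, 0.0055, 0.3495]
orientation: [180.0, 0.0, 1.1]
force: [0.0, -0.2, -0.4]
opening: 0.0179
gripper_force: 30.0
[0.51302711 0.00546401 0.3495003 ] [1.79992331e+02 1.83624944e-02 1.05777160e+00] [ 0.03436845 -0.2198617  -0.36608492] [-9.73142303e-02  6.10656883e-05 -1.74453170e-02]
top [ 0.4359 -0.3577  0.0017] 0.51
top [ 0.6127 -0.2688 -0.0019] 0.4
[252.36176457 224.8449942 ]
scene [ 4.358e-01 -3.598e-01  1.000e-04] 0.67
scene [ 0.6126 -0.2631  0.0007] 0.63
scene [0.5099 0.0066 0.1098] 0.57
[221.41390996 163.62485222]
[227. 167.]
```

View pics/s1.png

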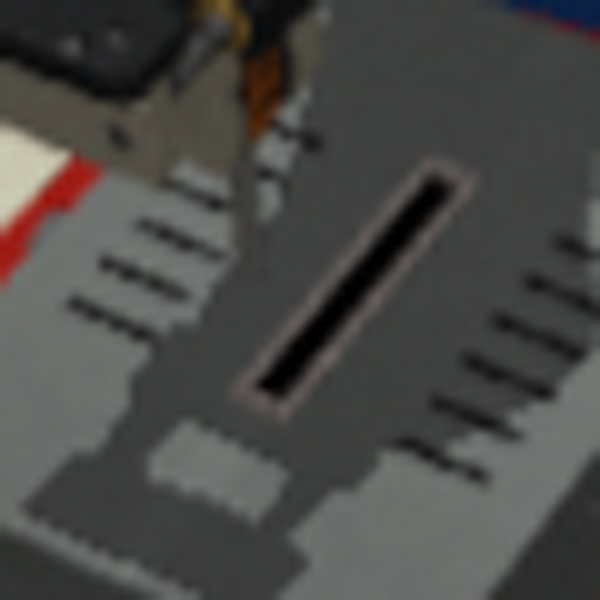

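The pin hangs about 9 mm left of the strip line, because the last call's axes were already turned. I'll correct x and come down close.

```bash
python3 -m inch '[1,5,0,0,0,0,0,1,9,0,5,0,0,0,1,9,0,14,0,0,0,1,9,0,23,0,0,0,1,9,0,28,0,0,0]'; python3 -m inch '[1,0,0,0,0,0,0,1,0,0,0,0,0,0,1,0,0,0,0,0,0]'
python3 - <<'E'
from plant import ctrl
from h import *
o=ctrl.get_obs(); print(o["tool_pos"],o["orientation"],o["force"],o["moment"])
p=ctrl.snapshot("scene")
for d in ctrl.mark_of(p,"pin_tip")[:3]: print(np.round(d["location"],4),round(d["p"],2))
print(proj(p,[*o["tool_pos"][:2],o["tool_pos"][2]-.2387]))
c=np.round(proj(p,[.522,.02,.09])); print(c)
a=crop(p,c,20,15); cv2.imwrite("pics/s2.png",a)
E
```

```text
clock: 9.5
tool_pos: [0.5215, 0.0064, 0.3201]
orientation: [180.0, 0.1, 1.1]
force: [-0.5, 0.2, -0.4]
opening: 0.0178
gripper_force: 30.0
clock: 9.8
tool_pos: [0.5221, 0.0065, 0.322]
orientation: [-180.0, -0.0, 1.2]
force: [-0.3, -0.7, -0.7]
opening: 0.0178
gripper_force: 30.0
[0.52212524 0.00654743 0.32197112] [-1.79995935e+02 -3.10080990e-02  1.15134875e+00] [-0.30073522 -0.74812828 -0.65775581] [-0.02057846  0.01541133 -0.05166276]
[ 0.6089 -0.2642 -0.0009] 0.48
[0.5201 0.0076 0.0793] 0.41
[ 0.7631 -0.1139  0.0042] 0.23
[224.91235355 171.71393429]
[227. 167.]
```

View pics/s2.png

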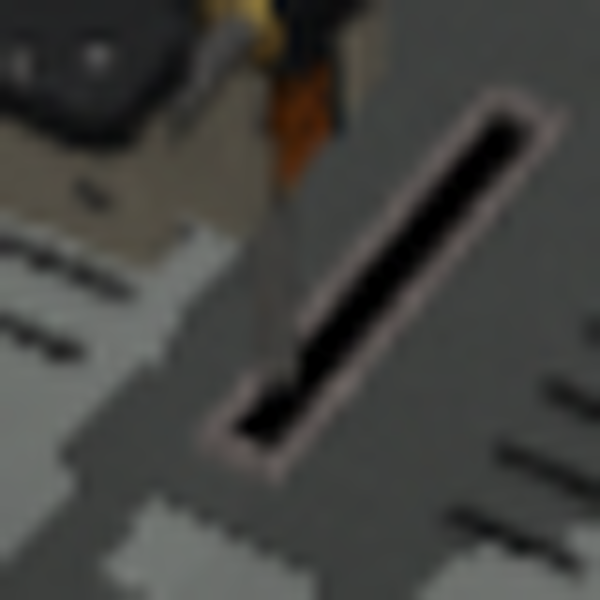

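Tip is over the near end of the strip at crop (280,385), about 8 mm above it. The contact height will show whether it hits the rim (TCP z about 0.3167) or the floor (about 0.3137).

```bash
python3 -m inch '[1,0,0,2,0,0,0,1,0,0,4,0,0,0,1,0,0,4,0,0,0]'; python3 -m inch '[1,0,0,1,0,0,0,1,0,0,1,0,0,0]';  python3 -m inch '[1,0,0,1,0,0,0,1,0,0,1,0,0,0]'
```

```text
clock: 10.2
tool_pos: [0.5218, 0.0064, 0.3174]
orientation: [180.0, 0.0, 1.1]
force: [-0.7, 0.7, -1.3]
opening: 0.0178
gripper_force: 30.0
clock: 10.4
tool_pos: [0.522, 0.0065, 0.3165]
orientation: [180.0, 0.0, 1.1]
force: [0.3, 0.3, -0.3]
opening: 0.0179
gripper_force: 30.0
clock: 10.6
tool_pos: [0.522, 0.0065, 0.3155]
orientation: [180.0, 0.0, 1.1]
force: [1.1, 0.3, -0.9]
opening: 0.018
gripper_force: 30.0
```

```bash
python3 -m inch '[1,0,0,1,0,0,0,1,0,0,1,0,0,0]';  python3 -m inch '[1,0,0,0.5,0,0,0,1,0,0,0.5,0,0,0]'; python3 -m inch '[1,0,0,0.5,0,0,0,1,0,0,0.5,0,0,0]'
```

```text
clock: 10.8
tool_pos: [0.5219, 0.0065, 0.3145]
orientation: [180.0, 0.0, 1.1]
force: [-0.0, 0.3, -0.3]
opening: 0.0179
gripper_force: 30.0
clock: 11.0
tool_pos: [0.522, 0.0065, 0.3141]
orientation: [180.0, 0.0, 1.1]
force: [-0.4, -1.0, -0.5]
opening: 0.0179
gripper_force: 30.0
clock: 11.2
tool_pos: [0.522, 0.0065, 0.3137]
orientation: [180.0, -0.0, 1.1]
force: [1.3, 0.5, -0.7]
opening: 0.0179
gripper_force: 30.0
```

```bash
python3 -m inch '[1,0,0,0.5,0,0,0,1,0,0,0.5,0,0,0]';  python3 -m inch '[1,0,0,0.5,0,0,0,1,0,0,0.5,0,0,0]'
```

```text
clock: 11.4
tool_pos: [0.5221, 0.0065, 0.3134]
orientation: [180.0, -0.0, 1.2]
force: [-0.7, -0.1, 2.2]
opening: 0.0182
gripper_force: 30.0
clock: 11.6
tool_pos: [0.5221, 0.0065, 0.3132]
orientation: [180.0, -0.0, 1.2]
force: [-1.7, 0.9, 5.6]
opening: 0.0177
gripper_force: 30.0
```

Contact at TCP z about 0.3135, so the tip is on the channel floor and not the rim. Sliding toward +y.

```bash
python3 -m inch '[1,0,-1,-0.2,0,0,0,1,0,-2,-0.2,0,0,0,1,0,-3,-0.2,0,0,0]' | grep -E 'tool|force'; python3 -m inch '[1,0,-1,0,0,0,0,1,0,-2,0,0,0,0,1,0,-3,0,0,0,0]'| grep -E 'tool|force'; python3 -m inch '[1,0,-1,0,0,0,0,1,0,-2,0,0,0,0,1,0,-3,0,0,0,0]'| grep -E 'tool|force'
```

```text
tool_pos: [0.5221, 0.0092, 0.3132]
force: [0.1, -4.0, 4.9]
gripper_force: 30.0
tool_pos: [0.5221, 0.0123, 0.3132]
force: [-1.3, -4.8, 5.3]
gripper_force: 30.0
tool_pos: [0.5219, 0.0158, 0.3128]
force: [0.9, 0.1, 1.6]
gripper_force: 30.0
```

```bash
python3 -m inch '[1,0,-0.5,0,0,0,0,1,0,-1,0,0,0,0]' | grep -E 'tool|force'; python3 -m inch '[1,0,-0.5,0,0,0,0,1,0,-1,0,0,0,0]' | grep -E 'tool|force'; python3 -m inch '[1,0,-0.5,0,0,0,0,1,0,-1,0,0,0,0]' | grep -E 'tool|force'
```

```text
tool_pos: [0.5217, 0.0168, 0.3125]
force: [1.1, -0.0, -0.2]
gripper_force: 30.0
tool_pos: [0.5216, 0.0175, 0.3125]
force: [0.0, 0.2, -0.4]
gripper_force: 30.0
tool_pos: [0.5216, 0.0185, 0.3127]
force: [1.0, -0.1, 0.1]
gripper_force: 30.0
```

The tip has gone free, so it is over the socket. Centring a little more, then going down.

```bash
python3 -m inch '[1,0,-1,0,0,0,0,1,0,-1,1,0,0,0,1,0,-1,1,0,0,0]' | grep -E 'tool|force'; python3 -m inch '[1,0,0,1,0,0,0,1,0,0,1,0,0,0]' | grep -E 'tool|force';  python3 -m inch '[1,0,0,1,0,0,0,1,0,0,1,0,0,0]' | grep -E 'tool|force'
```

```text
tool_pos: [0.5217, 0.0195, 0.3117]
force: [-1.1, -1.0, -0.5]
gripper_force: 30.0
tool_pos: [0.5217, 0.0194, 0.3107]
force: [-0.6, 0.4, -0.2]
gripper_force: 30.0
tool_pos: [0.5217, 0.0195, 0.3097]
force: [0.3, -0.2, 0.1]
gripper_force: 30.0
```

```bash
for i in 1; do python3 -m inch '[1,0,0,1,0,0,0,1,0,0,2,0,0,0,1,0,0,2,0,0,0]' | grep -E 'tool|force'; python3 -m inch '[1,0,0,1,0,0,0,1,0,0,2,0,0,0,1,0,0,2,0,0,0]' | grep -E 'tool|force'; python3 -m inch '[1,0,0,1,0,0,0,1,0,0,2,0,0,0,1,0,0,2,0,0,0]' | grep -E 'tool|force'; done
```

```text
tool_pos: [0.5217, 0.0194, 0.3077]
force: [0.7, 0.0, -0.4]
gripper_force: 30.0
tool_pos: [0.5217, 0.0195, 0.3057]
force: [-0.5, 1.3, -0.1]
gripper_force: 30.0
tool_pos: [0.5217, 0.0195, 0.3037]
force: [0.2, -0.7, -1.9]
gripper_force: 30.0
```

```bash
python3 -m inch '[1,0,0,1,0,0,0,1,0,0,2,0,0,0,1,0,0,3,0,0,0,1,0,0,4,0,0,0,1,0,0,4,0,0,0]' | grep -E 'tool|force'; python3 -m inch '[1,0,0,1,0,0,0,1,0,0,2,0,0,0,1,0,0,3,0,0,0,1,0,0,4,0,0,0,1,0,0,4,0,0,0]' | grep -E 'tool|force'; python3 -m inch '[1,0,0,1,0,0,0,1,0,0,2,0,0,0,1,0,0,2,0,0,0]' | grep -E 'tool|force'
```

```text
tool_pos: [0.5217, 0.0195, 0.2997]
force: [-0.5, -0.6, -0.9]
gripper_force: 30.0
tool_pos: [0.5217, 0.0195, 0.2957]
force: [0.4, -0.2, -0.7]
gripper_force: 30.0
tool_pos: [0.5217, 0.0195, 0.2937]
force: [-0.2, -0.4, 0.1]
gripper_force: 30.0
```

```bash
for k in a; do python3 -m inch '[1,0,0,0.5,0,0,0,1,0,0,1,0,0,0,1,0,0,1.5,0,0,0,1,0,0,2,0,0,0]' | grep -E 'tool|force'; python3 -m inch '[1,0,0,0.5,0,0,0,1,0,0,1,0,0,0,1,0,0,1.5,0,0,0,1,0,0,2,0,0,0]' | grep -E 'tool|force'; python3 -m inch '[1,0,0,0.5,0,0,0,1,0,0,1,0,0,0,1,0,0,1.5,0,0,0,1,0,0,2,0,0,0]' | grep -E 'tool|force';  done
```

```text
tool_pos: [0.5218, 0.0195, 0.2926]
force: [-1.8, 0.4, 6.4]
gripper_force: 30.0
tool_pos: [0.5218, 0.0195, 0.2906]
force: [-2.2, 0.3, 7.5]
gripper_force: 30.0
tool_pos: [0.5218, 0.0195, 0.2886]
force: [-2.8, 0.9, 7.7]
gripper_force: 30.0
```

```bash
python3 -m inch '[1,0,0,0.5,0,0,0,1,0,0,1,0,0,0,1,0,0,1.5,0,0,0,1,0,0,2,0,0,0]' | grep -E 'tool|force'; python3 -m inch '[1,0,0,0.5,0,0,0,1,0,0,0.5,0,0,0]' | grep -E 'tool|force'; python3 -m inch '[1,0,0,0.5,0,0,0,1,0,0,0.5,0,0,0]' | grep -E 'tool|force'
```

```text
tool_pos: [0.5218, 0.0195, 0.2866]
force: [-2.0, 0.6, 7.0]
gripper_force: 30.0
tool_pos: [0.5218, 0.0195, 0.286]
force: [-1.5, 0.3, 6.3]
gripper_force: 30.0
tool_pos: [0.5218, 0.0195, 0.2856]
force: [-0.8, 1.5, 6.9]
gripper_force: 30.0
```

```bash
python3 -m inch '[1,0,0,0.5,0,0,0,1,0,0,0.5,0,0,0]' | grep -E 'tool|force'; python3 -m inch '[1,0,0,0.5,0,0,0,1,0,0,0.5,0,0,0]' | grep -E 'tool|force'
```

```text
tool_pos: [0.5218, 0.0195, 0.2851]
force: [-2.1, 0.6, 6.8]
gripper_force: 30.0
tool_pos: [0.5219, 0.0195, 0.285]
force: [-2.5, -0.0, 10.2]
gripper_force: 30.0
```

```bash
python3 -m inch '[1,0,0,0.5,0,0,0,1,0,0,0.5,0,0,0]' | grep -E 'tool|force'
```

```text
tool_pos: [0.5219, 0.0195, 0.2848]
force: [-4.1, 2.0, 14.2]
gripper_force: 30.0
```

Hard stop confirmed: z stays at 0.285 while the force rises. Now relieving the pressure, releasing and retreating.

```bash
python3 -m inch '[1,0,0,-0.6,0,0,0,1,0,0,-1,0,0,0,0.6,0,0,-1,0,0,0,0.4,0,0,-1,0,0,0,0.2,0,0,-1,0,0,0]' | grep -E 'tool|force|open'; python3 -m inch '[0,0,0,0,0,0,0,0,0,0,0,0,0,0,0,0,0,0,0,0,0,0,0,0,0,0,0,0,0,0,0,0,0,0,0]' | grep -E 'tool|force|open';python3 -m inch '[0,0,0,0,0,0,0,0,0,0,0,0,0,0,0,0,0,0,0,0,0,0,0,0,0,0,0,0,0,0,0,0,0,0,0]' | grep -E 'tool|force|open'
```

```text
tool_pos: [0.5217, 0.0195, 0.2842]
force: [0.5, 0.2, -0.1]
opening: 0.0365
gripper_force: 0.0
tool_pos: [0.5217, 0.0195, 0.2843]
force: [1.1, 0.9, -0.1]
opening: 0.0763
gripper_force: 0.0
tool_pos: [0.5217, 0.0195, 0.2844]
force: [0.5, -0.1, 0.4]
opening: 0.0872
gripper_force: 0.0
```

```bash
python3 -m inch '[0,0,0,-10,0,0,0,0,0,0,-30,0,0,0,0,0,0,-60,0,0,0,0,0,0,-90,0,0,0,0,0,0,-120,0,0,0]' | tail -5;  python3 -m inch '[0,0,40,0,0,0,0,0,0,80,0,0,0,0,0,0,120,0,0,0,0,0,0,150,0,0,0,0,0,0,150,0,0,0,0]' | head -2; python3 -m inch '[0,0,0,0,0,0,0,0,0,0,0,0,0,0,0,0,0,0,0,0,0]' | head -2
python3 - <<'E'
from plant import ctrl
from h import *
ims=[]
for n in ("top","scene"):
    p=ctrl.snapshot(n)
    for th in ("pin_grip","pin_tip","partsbin","driver","spool"):
        for d in ctrl.mark_of(p,th)[:3]: print(n,th,np.round(d["location"],4),round(d["p"],2))
    ims.append(crop(p,np.round(proj(p,[.522,.02,.09])),30,10))
cv2.imwrite("pics/f.png",cv2.resize(np.hstack(ims),(800,400)))
E
```

```text
tool_pos: [0.5215, 0.0194, 0.4064]
orientation: [-180.0, -0.0, 1.1]
force: [1.0, -0.0, -0.2]
opening: 0.0878
gripper_force: 0.0
clock: 21.1
tool_pos: [0.5244, -0.1333, 0.4051]
clock: 21.4
tool_pos: [0.5248, -0.1297, 0.4047]
top pin_grip [ 0.4395 -0.3609  0.0743] 0.49
top pin_tip [ 0.4335 -0.3575 -0.0026] 0.47
top driver [ 0.7631 -0.1153 -0.0046] 0.87
top spool [0.7625 0.1888 0.0024] 0.68
scene pin_grip [ 0.4415 -0.3611  0.0811] 0.64
scene pin_grip [0.5226 0.0206 0.1291] 0.59
scene pin_grip [ 0.6072 -0.2696  0.0806] 0.58
scene pin_tip [ 0.4355 -0.3609 -0.0013] 0.66
scene pin_tip [0.5205 0.0214 0.0458] 0.62
scene pin_tip [ 0.6115 -0.2686 -0.0028] 0.49
scene partsbin [ 4.838e-01  2.912e-01 -4.000e-04] 0.64
scene driver [ 7.660e-01 -1.134e-01 -3.000e-04] 0.76
scene spool [ 0.7587  0.1857 -0.0022] 0.58
```

View pics/f.png

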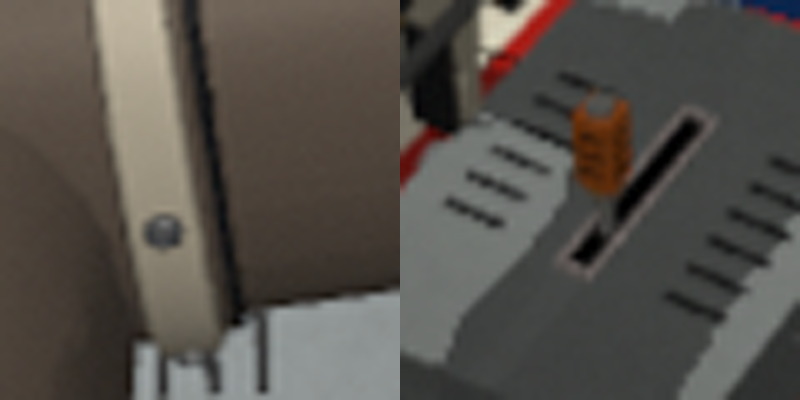

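In the scene view the pin stands upright in the strip, handle at crop (603,140). The measured grip height is 0.129 m against 0.127 m expected, and the bystanders have not moved.

```bash
python3 -m inch '[0,0,0,0,0,0,0,0,0,0,0,0,0,0,0,0,0,0,0,0,0]' | head -2; python3 -c "
from plant import ctrl; print(ctrl.close_job())"
```

```text
clock: 22.3
tool_pos: [0.5247, -0.1305, 0.4044]
the job is handed in; nothing more can be done
None
```

The service pin stands released and upright in the hidden socket with the interlock pressed to its hard stop; the highest force I read was about 14 N, the parts bin, screwdriver and spool did not move, and the job was handed in at about 22 s (no verdict was returned).

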